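Press a flanged bush home with bench-mounted locking pliers

TASK

Press the brass bush fully home in its plate with the bench-mounted locking pliers: squeeze the red handle down until the pliers lock over centre and, with your hand off, stay gripped on the bush, without forcing the handle hard against its stop. Then push the yellow release lever down, no harder than needed, so that the jaw springs clear and the bush stays home. Touch only the handle and the lever, and leave the things around undisturbed.

Things in the scene. Friction and masses are not known exactly. Their poses are not given: they have to be found in the camera images.
- clamp: Locking pliers on a blue base (x -155 to +105, 66 wide, 10 mm thick) on a fixed wooden board 290 x 96 x 32 mm. Origin on the board's top, z up, x from handles to jaws. Steel cheeks (x -43 to +41, 41 wide, to z 122 mm) carry the pins, along y, of handle (x +25, z 108) and jaw (x -30, z 66). Anvil with aluminium plate, 54 x 54 mm, top at z 68, centred at x +79 mm.
- handle: Moving handle, origin on its pin, running 161 mm towards the clamp's -x; its last 72 mm is a red grip 24 wide, 14 mm thick. At first it slopes up 8 to 28 degrees. Pushed down it takes 1 to 5 N, then about 5 to 10 N as bush and jaw load up, falling away past dead centre; 0.025 rad (3 mm) on is a rigid stop, where it stays locked. Short of dead centre it springs back. Lean on it with under 25 N.
- handle_grip (a point): Where to push: on the upper face of the red grip, centre line, 135 mm from the pin; 131 to 179 mm above the board at the start. Where it locks depends on how the adjusting screw was left, which is not measured: 63 to 101 mm above the board, to be found by feel.
- release_paddle (a point): Centre of the upper face of the lever's yellow paddle (30 x 26 x 6 mm), behind the end of the handle, 74 mm above the board at rest. Pushing it down 10 to 50 mm lifts the locked handle back over centre: 1 to 3 N idle, then up to about 14 N on meeting the handle, then slack as the handle springs up; it tips as it goes down. Springs back when let go.
- release: Release lever ending in the yellow paddle. Origin on its pin (clamp x -150, z 51 mm, along y); its tongue reaches under the handle. It swings 1.1 rad to a rigid stop. Stay under 45 N.
- jaw: Upper jaw, steel, with the foot at its end, over the anvil. Origin on its pin. Not to be touched.
- pad: Sprung steel foot of the jaw, 22 mm across, that presses on the bush (over 40 N when locked). Origin at its lowest point: 79 to 87 mm above the board with the jaw open, 72 mm when it stands on the bush that is home.
- bush: Brass flanged bush, flange 23 mm across, 4 mm thick, in the plate's hole; origin at the centre of the flange's underside, 70 to 73 mm above the board at the start, 68 mm when fully home (flange on the plate). Tight fit: about 9 N pushes it in, and it stays.
- red_cap: Loose red cap, 36 mm across, 31 mm high; origin under its centre. Bystander.
- step_drill: Loose brass-coloured step drill, 79 mm long, 27 mm thick; origin under its centre. Bystander.
- bit_box: Loose dark box with grey lid, 60 x 67 x 44 mm; origin under its centre. Bystander.
- red_carton: Loose red and blue carton, 52 x 105 x 44 mm; origin under its centre. Bystander.
- yellow_pads: Loose flat yellow pack, 50 x 72 x 14 mm; origin under its centre. Bystander.

How it is judged:
By the outcome, as a careful person would: the job done as asked, in the order asked, and still so for the second after the job is handed in, with the robot touching nothing.
It also fails if it takes over 56 s, if anything falls off the work surface, if the arm or the gripper's body presses on something with over 40 N, if the wrist force passes 120 N, or if a joint passes its speed limit or range.

ROBOT

A 6-joint arm with a two-finger parallel gripper is mounted at the origin on a cart in front of the work surface, level with it; the furniture and walls round the work are solid. World frame = base frame: x ahead of the robot, y to its left, z up, the work surface at z = 0. Lengths are in mm, angles in rad, forces in N, time in s.
With the tool pointing down it reaches from about 375 to 925 mm from the base axis. Payload 5.7 kg.
Tool frame: the origin (TCP) lies at the very end of the fingers, on their centre line; the grasp point (between the pads) lies 19 mm behind it (robot.grasp_offset is the distance from the TCP to the grasp point, in mm); z points along the fingers, y is the line along which they close (so a half turn about z gives the same grasp; the last joint's range is limited). The gripper opens to 88 mm and grips with 3 to 60 N. Pads are 20 mm wide; open, the fingers measure 115 mm over their backs; the gripper's body (75 mm by 178 mm) begins 61 mm behind the grasp point.
Start: joints at [1.165, 0.359, 1.51, -0, 1.272, -0.115], TCP at [172.024, 574.778, 222.623] pointing down, gripper open.
Joint ranges: [-2.97, 2.97], [-1.01, 2.36], [0.21, 2.38], [-0.96, 4.11], [0.2, 2.71], [-2.98, 2.98]. Speed limits (rad/s): [2.39, 2.39, 3.14, 3.14, 3.14, 3.14].

INTERFACE

Orientations are given as a rotation vector (axis times angle).
In Python, from rig import robot, set_gripper, solve_ik, telemetry, optics, hand_in gives the robot as it stands. Calls block until the motion is done:
- robot.move_pose(position, orientation): joint-space move of the TCP to a pose.
- robot.movel(position, orientation=None, rate=150, f_stop=None): straight line of the TCP; orientation=None keeps the orientation; rate is the mean speed in mm/s. With f_stop (N) it stops when the force on the tool has changed by that much, and returns True; else False.
- robot.move_j(angles): joint-space move.
- set_gripper(opening, grip_force=None): finger opening in mm; grip_force is the grip in N (None keeps the last); returns when the fingers have stopped.
- robot.sleep(seconds).
- solve_ik(position, orientation): joint angles nearest the present ones, or None.
- telemetry.observe(): the state.
- optics.get_image(name): name is "side" or "top" or "wrist"; returns a dict with "img" (400x640x3 uint8, red, green, blue), "range_z" (400x640 float32, mm along the optical axis (not along the pixel's ray), 0 where there is no reading), "fov_y" (degrees; the focal length in pixels is half the picture's height over the tangent of half this angle, whatever the lens; pixels are square), "cx", "cy" (the principal point, pixels), "rvec" (rotation vector, rad) and "tvec" (3), from world to camera coordinates, as OpenCV has them; the wrist camera has in their place "hand_eye" (4x4, takes a point from camera to tool coordinates, whose origin is the TCP and whose axes are the flange's). Camera axes: x right, y down, z forward; pixel columns grow to the right and rows downward; lengths in mm; the calibration is good to about 2 mm. A picture is of the moment at which its call begins: read the wrist's pose just before it.
A pose or a line that the arm cannot do raises robot.MotionError and nothing moves.
- hand_in(): hands the job in; it is judged then, once.
The state is a dict: "clock": time; "q": joint angles; "joint_vel": joint speeds; "joint_efforts": joint torques, N m; "ee_pos": TCP position; "tcp_rot": TCP orientation; "ft_force": force on the tool from outside, world axes, zero at the start; "wrist_torque": the same for the moment, N m; "grip_width": finger opening in mm; "grip_force": force on a finger pad.
Only numpy, scipy, OpenCV 4.12 (cv2) and the standard library are available. Lean on these libraries where they do the work, as an engineer would, in place of code of your own. Each camera call takes 0.05 s, during which the arm holds its last target. There are 200 camera calls.

## Working session

There is one attempt and no reset: what is moved stays moved. The work goes in short steps, each a Python script; the robot and the scene stay as the last script left them, time stands still between calls to the robot, and variables do not carry over. Pictures are saved under pics/ and viewed, at most 10 in all, crops included, and the job is handed in when it is done.

```bash
mkdir -p pics; ls
cat > h.py <<'E'
import numpy as np, cv2
from rig import robot, set_gripper, solve_ik, telemetry, optics, hand_in
def save(n,img): cv2.imwrite('pics/'+n+'.png',img[:,:,::-1])
def cloud(d):
    "world point per pixel for fixed camera"
    h,w=d['range_z'].shape; f=h/2/np.tan(np.radians(d['fov_y'])/2)
    v,u=np.mgrid[:h,:w]; z=d['range_z']
    P=np.stack([(u-d['cx'])/f*z,(v-d['cy'])/f*z,z],-1)
    if 'rvec' in d:
        R=cv2.Rodrigues(np.array(d['rvec'],float))[0]; return (P-np.array(d['tvec']).ravel())@R
    T=np.array(d['hand_eye']); P=P@T[:3,:3].T+T[:3,3]
    return P@d['R'].T+d['t']
E
python3 - <<'E'
from h import *
for n in ('top','side'):
    d=optics.get_image(n); save(n+'0',d['img']); np.savez(''+n+'0.npz',**d)
    C=cloud(d); hsv=cv2.cvtColor(d['img'],cv2.COLOR_RGB2HSV).astype(int); z=d['range_z']
    for nm,lo,hi in (('red',-8,8),('yel',22,34),('blue',100,125)):
        H=(hsv[...,0]+90)%180-90 if nm=='red' else hsv[...,0]
        m=((H>=lo)&(H<=hi)&(hsv[...,1]>140)&(hsv[...,2]>60)).astype(np.uint8)
        k,l,s,c=cv2.connectedComponentsWithStats(m)
        for i in range(1,k):
            if s[i,4]>60:
                q=C[(l==i)&(z>0)]
                if len(q): print(n,nm,s[i],np.median(q,0).round(),np.percentile(q,3,0).round(),np.percentile(q,97,0).round())
print(telemetry.observe())
E
```

```text
pics
top red [248   0  20  28 192] [858. 229. 679.] [856. 214. 605.] [859. 257. 707.]
top red [288   0  30  38 542] [852. 133. 645.] [849. 109. 570.] [859. 158. 712.]
top red [389   6  40  13 396] [ 861. -109.  650.] [ 857. -149.  631.] [872. -69. 660.]
top red [356 196  21   9 140] [505. -33. 191.] [496. -65. 178.] [517.  -4. 204.]
top red [136 237  15   8  62] [392. 713.  64.] [380. 694.  56.] [404. 732.  70.]
top red [  0 355  32  19 405] [-145. 1688. -818.] [-177. 1678. -932.] [-118. 1739. -713.]
top blue [349 208  66  10 319] [482. -59.  41.] [ 474. -192.   36.] [499.   6.  48.]
side red [ 89   0  20  18 200] [861. 262. 611.] [857. 251. 598.] [871. 264. 621.]
side red [135   0  20  24 229] [858. 139. 587.] [851. 125. 566.] [866. 145. 601.]
side red [82 22 13 12 86] [872. 282. 591.] [870. 273. 584.] [873. 293. 596.]
side red [62 25 19 17 61] [872. 323. 596.] [871. 302. 588.] [873. 339. 598.]
side yel [168 326  14  13  90] [765. 493. 176.] [757. 485. 172.] [773. 499. 182.]
{'clock': 0.1, 'q': array([ 1.16490083e+00,  3.59456721e-01,  1.51131189e+00, -1.51704866e-05,
        1.27249319e+00, -1.15100302e-01]), 'joint_vel': array([-0.00074585, -0.00164742, -0.00249635, -0.00085748,  0.0007779 ,
        0.00116542]), 'joint_efforts': array([ 2.17126653e-04, -5.16350663e+01, -2.71406507e+01,  6.74129510e-02,
        2.78267206e-02, -5.79755397e-05]), 'ee_pos': array([171.79615591, 574.23538733, 221.8841972 ]), 'tcp_rot': array([-4.55104941e-01, -3.10803224e+00,  2.53896522e-03]), 'ft_force': array([ 0.7506863 , -0.02598609, -0.5331165 ]), 'wrist_torque': array([ 0.00635961, -0.05267032,  0.02605591]), 'grip_force': 0.0, 'grip_width': 88.14367661527426}
```

View pics/top0.png

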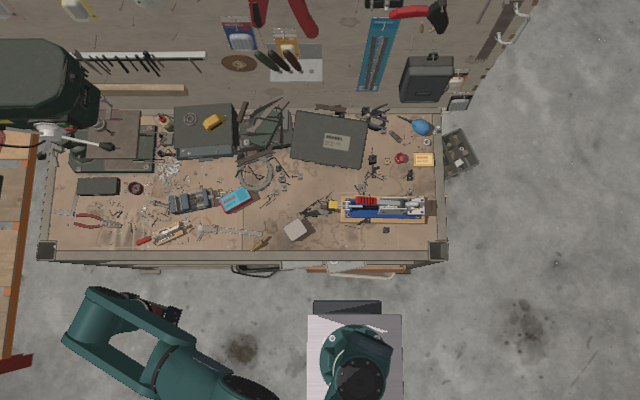

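View pics/side0.png

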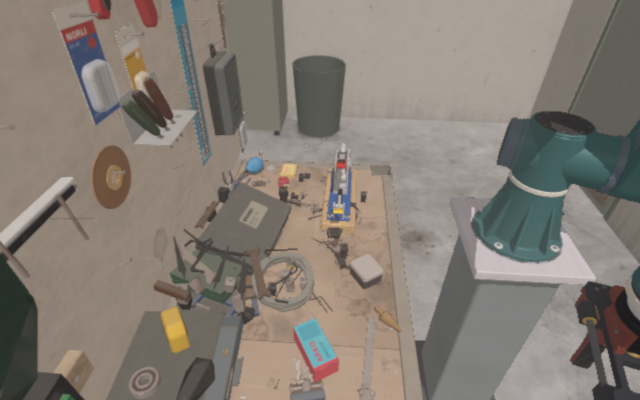

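The top view shows the clamp at u 340-425, v 195-222, with its handles to the left (world +y), the red grip at (366,200) and the yellow paddle near (334,206). In the side view it sits at about (340,190) with nothing close above it. Next is a close look from above with the wrist camera.

```bash
cat >> h.py <<'E'
from scipy.spatial.transform import Rotation as Ro
def tool(xdir,tilt=0):
    "tool down with y across the clamp; xdir = clamp x unit (world xy); tilt leans the body to clamp -x"
    X=np.array([xdir[0],xdir[1],0.])/np.hypot(*xdir[:2]); Z=np.array([0,0,1.])
    z=-Z*np.cos(tilt)+X*np.sin(tilt); y=np.cross(Z,X); x=np.cross(y,z)
    return [Ro.from_matrix(np.c_[s*x,s*y,z]).as_rotvec() for s in (1,-1)]
def wrist():
    o=telemetry.observe(); d=optics.get_image('wrist'); d['R']=Ro.from_rotvec(o['tcp_rot']).as_matrix(); d['t']=o['ee_pos']; return d
E
python3 - <<'E'
from h import *
for r in tool((0,-1)):
    p=(480,-10,440); q=solve_ik(p,r); print(r,q)
r=min(tool((0,-1)),key=lambda r: abs(solve_ik(p,r)[5]) if solve_ik(p,r) is not None else 9)
robot.move_pose(p,r); set_gripper(0)
d=wrist(); np.savez('w1.npz',**d); save('w1',d['img']); print(d['hand_eye'],telemetry.observe()['ee_pos'],telemetry.observe()['ft_force'],telemetry.observe()['clock'])
E
```

```text
[2.22144147 2.22144147 0.        ] [-1.64838075e-01  5.02634466e-02  1.39152361e+00 -4.44089210e-16
  1.69980560e+00 -1.64838075e-01]
[ 2.22144147 -2.22144147  0.        ] [-1.64838075e-01  5.02634466e-02  1.39152361e+00 -4.44089210e-16
  1.69980560e+00  2.97675458e+00]
[[ 1.00509360e-04 -9.61448393e-01 -2.74985413e-01  7.52672253e+01]
 [ 9.99999895e-01 -2.63992528e-05  4.57809260e-04 -6.10316818e-01]
 [-4.47419387e-04 -2.74985430e-01  9.61448289e-01 -1.62093521e+02]
 [ 0.00000000e+00  0.00000000e+00  0.00000000e+00  1.00000000e+00]] [480.00695092 -10.00154075 440.00754015] [-0.33306952  0.20726523 -0.21580914] 3.9583
```

View pics/w1.png

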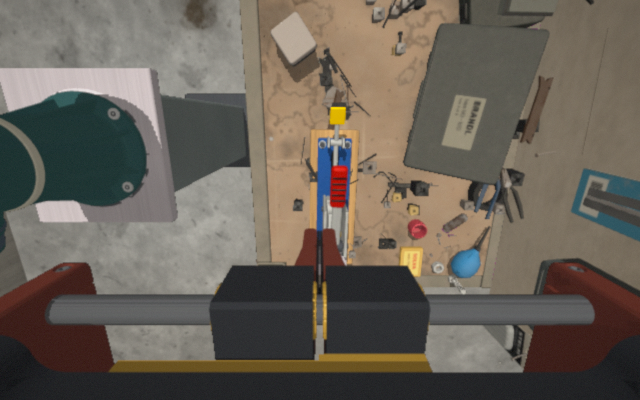

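The wrist view shows the yellow paddle at (338,115), the red grip at (339,187) and the blue base and board below them. The axis runs down the picture (world -y).

Run:
```python
from h import *
d=dict(np.load('w1.npz')); C=cloud(d); hsv=cv2.cvtColor(d['img'],cv2.COLOR_RGB2HSV).astype(int)
u,v=np.meshgrid(range(640),range(400)); win=(u>300)&(u<365)&(v<262)&(v>90)
H=hsv[...,0]; S=hsv[...,1]; ok=win&(d['range_z']>0)&(hsv[...,2]>50)
for n,m in (('yel',(H>22)&(H<34)&(S>170)&(v<130)),('red',((H<8)|(H>172))&(S>180)&(v<215)),('blue',(H>100)&(H<125)&(S>120))):
    q=C[m&ok]; print(n,len(q),np.median(q,0).round(1),np.percentile(q,[2,98],0).round(1).tolist())
    c=q[:,:2]-q[:,:2].mean(0); w=np.linalg.svd(c,full_matrices=False)[2][0]; print('dir',w, cv2.minAreaRect(q[:,:2].astype(np.float32)))
    if n=='red':
        # upper face: profile of median over y bins
        for y in range(int(q[:,1].min()),int(q[:,1].max()),6):
            s=q[(q[:,1]>=y)&(q[:,1]<y+6)]; 
            if len(s): print(y,len(s),s.mean(0).round(1),s[:,0].min().round(1),s[:,0].max().round(1))
for y in range(80,-120,-10):
    s=C[ok&(abs(C[...,1]-y)<5)&(abs(C[...,2]-32)<6)&(H>8)&(H<22)]
    if len(s): print('board',y,s[:,0].min().round(),s[:,0].max().round(),np.median(s[:,2]).round(1))
```

```text
yel 263 [509.6  70.5 106.7] [[497.6, 57.5, 100.3], [522.2, 83.0, 112.4]]
dir [-0.30946599 -0.95091051] ((510.0946350097656, 71.21448516845703), (25.32366371154785, 27.43348503112793), 0.09402823448181152)
red 521 [507.3 -25.7 193. ] [[497.0, -65.0, 178.7], [518.0, -0.6, 201.5]]
dir [-0.01381849 -0.99990452] ((507.4023132324219, -33.244895935058594), (66.524169921875, 22.460182189941406), 88.58489990234375)
-66 46 [507.3 -63.  179.8] 497.8 517.9
-60 19 [506.6 -58.5 181.4] 497.7 517.7
-54 47 [507.5 -51.  184.1] 497.6 517.5
-48 45 [507.6 -44.6 187. ] 497.4 518.4
-42 33 [506.8 -39.8 188.3] 497.2 518.3
-36 48 [507.  -32.5 185.6] 497.1 518.0
-30 42 [506.5 -26.6 193.3] 497.0 517.6
-24 50 [507.3 -21.1 195.5] 496.8 518.8
-18 55 [507.3 -14.9 197.8] 496.7 518.3
-12 61 [507.6  -9.2 200. ] 496.7 517.9
-6 73 [508.1  -3.  199.4] 497.9 519.3
blue 1057 [491.1 -31.8  41.7] [[475.3, -150.0, 39.7], [538.3, 22.0, 44.1]]
dir [-0.20656079 -0.97843377] ((507.26263427734375, -66.27092742919922), (187.33775329589844, 62.68412399291992), 88.95570373535156)
board 80 530.0 545.0 37.3
board 70 532.0 540.0 37.5
board 60 531.0 531.0 37.6
board 50 466.0 493.0 29.4
board 40 464.0 557.0 31.6
board 30 450.0 558.0 31.7
board 20 463.0 556.0 31.8
board 10 461.0 556.0 31.5
board 0 461.0 557.0 31.5
board -10 454.0 555.0 31.8
board -20 455.0 569.0 31.8
board -30 465.0 569.0 31.8
board -40 459.0 569.0 31.9
board -50 459.0 559.0 32.4
board -60 461.0 557.0 32.0
board -70 461.0 556.0 31.7
board -80 461.0 556.0 31.6
board -90 461.0 554.0 31.5
board -100 441.0 555.0 31.5
board -110 441.0 555.0 31.3
```

```bash
cat >> h.py <<'E'
X=np.array([-0.02,-1.,0])/np.hypot(.02,1)
grip0=np.array([507.5,-23.5,0]); PIN=grip0+X*126.5; PIN[2]=140
def arc(th,lift=0):
    p=PIN-X*(135*np.cos(th)+7*np.sin(th)*-1); p[2]=140+135*np.sin(th)+7*np.cos(th)+lift; return p
def F(n=3):
    a=[]
    for _ in range(n): a.append(telemetry.observe()['ft_force']); robot.sleep(.01)
    return np.mean(a,0)
E
python3 - <<'E'
from h import *
import json
r=tool(X)[0]; th=np.radians(20.4)
robot.move_pose(arc(th,20),r); robot.sleep(.2); f0=F(10); np.save('f0.npy',f0); print('tare',f0,arc(th))
print(robot.movel(arc(th,-6),rate=30,f_stop=1.5),telemetry.observe()['ee_pos'],F()-f0)
z=telemetry.observe()['ee_pos'][2]
while arc(th)[2]>z: th-=.002
peak=0;log=[]
while th>-.45:
    f=F(2)[2]-f0[2]
    th-= .03 if f<3.5 and peak<4 else .012
    hit=robot.movel(arc(th),rate=60,f_stop=6)
    f=F(2)[2]-f0[2]; peak=max(peak,f); log.append((round(th,3),round(float(arc(th)[2]),1),round(float(f),1)))
    if hit or f>13 or (peak>4 and f<.45*peak): break
print(log,hit); o=telemetry.observe(); print(o['clock'],o['ee_pos'],arc(th))
json.dump(th,open('th.json','w'))
E
```

```text
tare [-0.02233156 -0.08199881 -0.01802424] [507.45187091 -25.90645451 193.61820031]
False [507.45443146 -25.97729868 187.64594487] [0.04275451 0.00986606 0.18723744]
[(np.float64(0.278), 183.8, 0.9), (np.float64(0.248), 179.9, 0.9), (np.float64(0.218), 176.0, 2.6), (np.float64(0.206), 174.5, 3.3), (np.float64(0.176), 170.5, 2.4), (np.float64(0.146), 166.6, 2.7), (np.float64(0.116), 162.6, 2.6), (np.float64(0.086), 158.6, 4.0), (np.float64(0.074), 157.0, 4.4), (np.float64(0.062), 155.4, 4.2), (np.float64(0.05), 153.7, 5.2), (np.float64(0.038), 152.1, 5.5), (np.float64(0.026), 150.5, 6.3), (np.float64(0.014), 148.9, 5.6), (np.float64(0.002), 147.3, 6.6), (np.float64(-0.01), 145.7, 6.5), (np.float64(-0.022), 144.0, 7.4), (np.float64(-0.034), 142.4, 6.6), (np.float64(-0.046), 140.8, 6.3), (np.float64(-0.058), 139.2, 6.3), (np.float64(-0.07), 137.5, 5.2), (np.float64(-0.082), 135.9, 5.4), (np.float64(-0.094), 134.3, 4.6), (np.float64(-0.106), 132.7, 4.4), (np.float64(-0.118), 131.1, 3.0)] False
13.275 [507.61678068 -14.95935098 130.96790428] [507.66768099 -15.11595051 131.06462721]
```

Run:
```python
from h import *
import json
th=json.load(open('th.json')); f0=np.load('f0.npy'); log=[]; low=9; n=0
while th>-.45:
    th-=.006; hit=robot.movel(arc(th),rate=40,f_stop=5)
    f=F(4)[2]-f0[2]; low=min(low,f); n=n+1 if f<.4 else 0
    log.append((round(th,3),round(float(f),1)))
    if hit or f>low+2.5 or n>=4: break
print(log,hit); o=telemetry.observe(); print(o['clock'],o['ee_pos'],arc(th))
json.dump(th,open('th.json','w'))
```

```text
[(-0.124, 3.1), (-0.13, 2.8), (-0.136, 2.6), (-0.142, 2.0), (-0.148, 1.8), (-0.154, 2.0), (-0.16, 0.9), (-0.166, 0.4), (-0.172, 0.4), (-0.178, -0.1), (-0.184, -0.1), (-0.19, -0.2)] False
16.675 [507.58059523 -16.10092249 121.3297993 ] [507.64783968 -16.10801604 121.38439421]
```

Force rose to 7 N and then fell to zero, so the handle has passed dead centre. I'll feel gently for the stop, lift off, and check that it stays locked.

Run:
```python
from h import *
import json
th=json.load(open('th.json')); f0=np.load('f0.npy')
hit=robot.movel(arc(th-.04),rate=15,f_stop=3); o=telemetry.observe(); print(hit,o['ee_pos'],F()-f0)
robot.movel(arc(th,25),rate=80); robot.sleep(.2)
r=tool(X)[0]; robot.move_pose((480,0,400),r)
d=wrist(); np.savez('w2.npz',**d); save('w2',d['img'][90:300,240:440].repeat(3,0).repeat(3,1)[:600])
C=cloud(d); hsv=cv2.cvtColor(d['img'],cv2.COLOR_RGB2HSV).astype(int);H=hsv[...,0];S=hsv[...,1]
ok=(d['range_z']>0)&(abs(C[...,0]-508)<25)&(C[...,1]<110)&(C[...,1]>-90)&(C[...,2]>60)
for n,m in (('yel',(H>22)&(H<34)&(S>170)),('red',((H<8)|(H>172))&(S>180))):
    q=C[m&ok]; print(n,len(q),np.median(q,0).round(1),np.percentile(q,[2,98],0).round(1).tolist())
    print(np.linalg.lstsq(np.c_[q[:,1],np.ones(len(q))],q[:,2],rcond=None)[0])
print(telemetry.observe()['clock'])
```

```text
True [508.1416953  -16.48276536 119.27614761] [-0.42617138  0.7369357   5.17940714]
yel 306 [510.   70.8 107. ] [[498.0, 57.0, 100.3], [522.2, 83.8, 112.2]]
[ 0.40420871 78.1487719 ]
red 521 [507.4 -25.8 118. ] [[496.7, -59.6, 109.1], [519.0, 5.1, 125.8]]
[ -0.22880182 111.72327   ]
18.7167
```

View pics/w2.png

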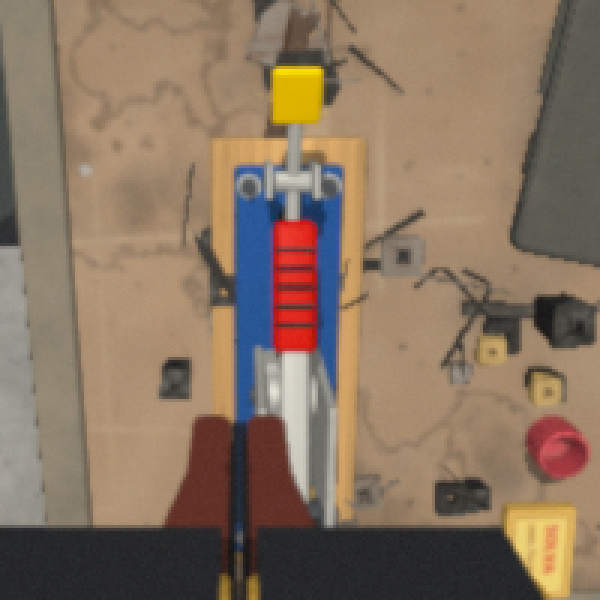

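The handle stays down with the hand off: the red grip at crop (295,285) has slope -0.22, so it is locked. The paddle is at crop (298,95), world (510, 70.8, 106.5), or 74.5 mm above the board as specified. Now the release.

Run:
```python
from h import *
r=tool(X,np.radians(10))[0]
L=PIN-X*175; L[0]+=0; L[2]=83; L[0]=510
a=np.array([510,70.8,106.5]); dy=a[1]-L[1]; dz=a[2]-83; R=np.hypot(dy,dz); ph=np.arctan2(dz,dy); print(L,R,ph)
def P(ph,lift=0): return np.array([510,L[1]+R*np.cos(ph),83+R*np.sin(ph)+lift])
robot.move_pose(P(ph,70),r); robot.movel(P(ph,15),rate=120); robot.sleep(.2); f0=F(10)
hit=robot.movel(P(ph,-3),rate=30,f_stop=1.2); z=telemetry.observe()['ee_pos'][2]; print('touch',hit,z)
while P(ph)[2]>z: ph-=.005
peak=0; log=[]; f=0
while ph>-.75:
    ph-=.035 if f<4 else .018
    hit=robot.movel(P(ph),rate=50,f_stop=9); df=F(2)-f0; f=df[2]; peak=max(peak,f)
    log.append((round(float(P(ph)[2]),1),round(float(f),1),round(float(df[1]),1)))
    if hit or f>20 or (peak>5 and f<.4*peak): break
print(log,hit)
p=telemetry.observe()['ee_pos']; robot.sleep(.1)
d=wrist(); C=cloud(d); hsv=cv2.cvtColor(d['img'],cv2.COLOR_RGB2HSV).astype(int);H=hsv[...,0]
q=C[((H<8)|(H>172))&(hsv[...,1]>180)&(d['range_z']>0)&(abs(C[...,0]-508)<25)&(C[...,1]<40)&(C[...,1]>-90)&(C[...,2]>60)]
if len(q): print('red',len(q),np.percentile(q,[2,50,98],0).round(1).tolist())
save('w3',d['img']); print(p,telemetry.observe()['clock'])
```

```text
[510.          24.99030291  83.        ] 51.48571012976702 0.47398696582085886
touch False 103.4024332437734
[(101.6, 1.4, -1.1), (99.9, 0.6, -0.6), (98.2, 1.2, -0.6), (96.4, 1.7, -0.2), (94.7, 0.8, -0.3), (92.9, 0.9, -0.9), (91.2, 1.9, -0.6), (89.4, 1.1, -0.5), (87.6, 2.1, -1.1), (85.8, 1.9, -1.3), (84.0, 1.5, -0.6), (82.2, 1.4, -0.7), (80.4, 1.2, -0.4), (78.6, 2.1, -0.1), (76.8, 2.5, -0.7), (75.0, 2.5, 0.6), (73.2, 2.2, -0.3), (71.5, 3.1, 1.5), (69.7, 3.2, 0.6), (68.0, 3.7, 1.2), (66.3, 2.9, 0.6), (64.6, 4.0, -0.5), (63.7, 3.9, 0.7), (62.1, 4.2, 1.3), (61.2, 4.5, 0.2), (60.4, 4.5, -0.7), (59.5, 4.9, -0.6), (58.7, 4.3, 0.1), (57.9, 4.6, 0.3), (57.1, 4.7, 0.5), (56.3, 6.3, 0.6), (55.5, 11.3, 2.3), (54.7, 15.8, 4.0), (54.0, 20.8, 5.4)] False
[510.33614778  68.37598087  55.40307541] 30.5167
```

View pics/w3.png

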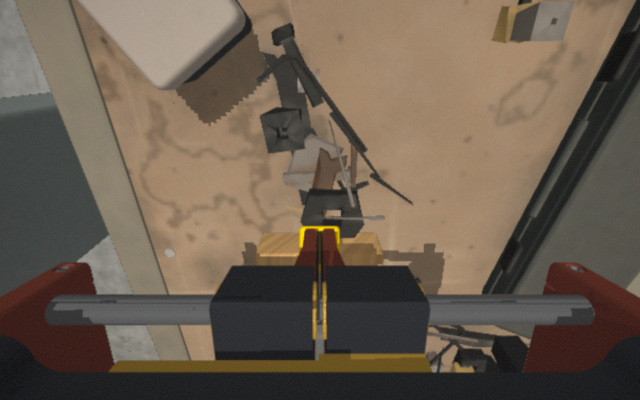

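The wrist view shows only the fingers on the paddle at (320,235); the handle is hidden. The top camera can give the grip height.

Run:
```python
from h import *
for n in ('top','side'):
    d=optics.get_image(n); C=cloud(d); hsv=cv2.cvtColor(d['img'],cv2.COLOR_RGB2HSV).astype(int);H=hsv[...,0]
    q=C[((H<8)|(H>172))&(hsv[...,1]>140)&(d['range_z']>0)&(abs(C[...,0]-508)<30)&(C[...,1]<60)&(C[...,1]>-100)&(C[...,2]>60)]
    if len(q): print(n,len(q),np.percentile(q,[2,50,98],0).round(1).tolist())
    if n=='side': save('side3',np.repeat(np.repeat(d['img'][120:250,270:430],4,0),4,1))
o=telemetry.observe(); print(o['ft_force'],o['clock'])
```

```text
top 152 [[495.0, -65.1, 178.7], [505.9, -35.3, 192.0], [517.7, -3.9, 204.5]]
[-5.56668884  5.22257428 19.6599336 ] 30.6167
```

View pics/side3.png

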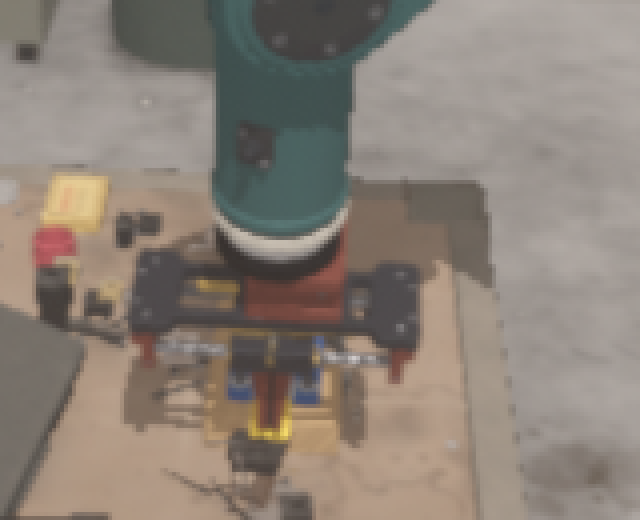

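The handle is back up (grip at z 192 in the top camera), so it has released; the last rise in force was the lever's stop at 21 N. I'll back off and check the bush from the jaw end.

Run:
```python
from h import *
for p in ((510,76,85),(510,80,150),(500,80,330)): robot.movel(p,rate=150)
# camera view from the jaw end: stay high, tilt so camera looks back along +y at plate
J=PIN+X*54; print('bush xy',J[:2])
done=False
for tl in (45,35,20,0):
  for s in (0,):
    r=tool(X,-np.radians(tl))[s]; p=J+X*(-10+tl*1.0)+np.array([0,0,250])
    p[2]=300
    try: robot.move_pose(p,r); done=True
    except robot.MotionError as e: print(tl,e)
    if done: break
  if done: break
d=wrist(); np.savez('w4.npz',**d); save('w4',d['img']); print(tl,telemetry.observe()['ee_pos'],telemetry.observe()['clock'])
```

```text
bush xy [ 503.89072178 -203.96391083]
45 [ 503.71424205 -237.07767706  300.44952449] 34.2417
```

View pics/w4.png

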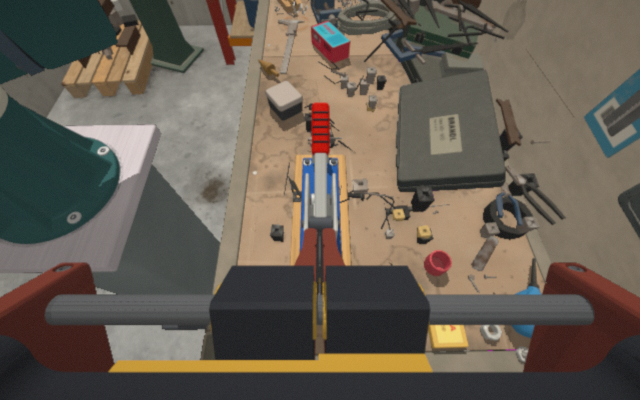

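The gripper hides the jaw here: the grip is at (320,125) and the handle is up. I'll move further out beyond the jaw end.

Run:
```python
from h import *
r=tool(X,-np.radians(45))[0]
for p in ((500,-390,230),(500,-370,260),(500,-340,280)):
    try: robot.movel(p,r,rate=200); break
    except robot.MotionError as e: print(p,e)
d=wrist(); np.savez('w5.npz',**d)
R=d['R'];T=np.array(d['hand_eye']);B=np.array([504,-204,104.]); c=T[:3,:3].T@((R.T@(B-d['t']))-T[:3,3])
f=200/np.tan(np.radians(d['fov_y'])/2); u,v=c[0]/c[2]*f+d['cx'],c[1]/c[2]*f+d['cy']; print(u,v,c)
u0,v0=int(np.clip(u-66,0,508)),int(np.clip(v-60,0,300))
save('w5',cv2.resize(d['img'][v0:v0+100,u0:u0+132],None,fx=6,fy=6)); print(u0,v0,telemetry.observe()['ee_pos'],telemetry.observe()['clock'])
```

```text
319.68985713164517 144.91555430761997 [  0.64771304 -72.65386073 377.45541516]
253 84 [ 500.33051164 -389.067025    230.80007251] 35.275
```

View pics/w5.png

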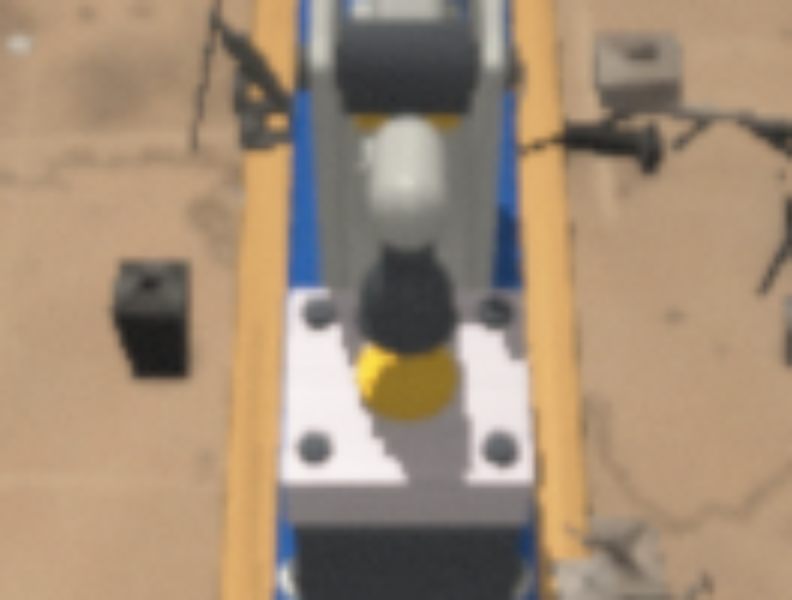

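The jaw foot at crop (405,310) is clear of the brass flange at crop (408,385), which sits on the plate. A depth check will confirm it is home.

Run:
```python
from h import *
d=dict(np.load('w5.npz')); C=cloud(d); hsv=cv2.cvtColor(d['img'],cv2.COLOR_RGB2HSV).astype(int)
g=lambda x0,x1,y0,y1: C[84+y0//6:84+y1//6,253+x0//6:253+x1//6][...,:].reshape(-1,3)
b=g(380,440,366,400); p=np.r_[g(295,345,340,430),g(475,520,340,430)]; p2=g(330,480,430,470)
for q in (b,p,p2): print(len(q),np.median(q,0).round(1),q[:,2].std().round(2))
```

```text
50 [ 505.  -208.6  104.6] 0.61
225 [ 489.8 -204.8  100.7] 19.83
175 [ 504.  -223.   100.5] 0.64
```

Flange top is 4.0 mm above the plate, which equals its thickness, so the bush is home. The jaw is open and the robot is clear.

```bash
python3 -c "
from h import *
print(hand_in())"
```

```text
the job is handed in; nothing more can be done
None
```

The bush is pressed home: its flange measures 4.0 mm above the plate, equal to its thickness. The pliers locked and stayed locked hands-off, with about 5 N against the handle stop. The release lever then freed the jaw, but I missed the moment of release and pushed the lever on to its own stop at about 21 N (limit 45 N), harder than needed. The job was handed in at about 35 s.

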